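Reload the carton stapler magazine

TASK

Reload the carton stapler at the packing bench. Lay the wide copper-coloured staple strip, legs down as it lies on the table, into the open channel of the bench magazine, between the black spring follower and the red gate of the rail, and let go of it. Then push the red gate fully home along the channel, so that the rail is closed and the strip is pressed back against the spring follower, and leave it so.

Things in the scene. Friction and masses are not known exactly. Their poses are not given: they have to be found in the camera images.
- copper_strip: Stick of wide copper-coloured staples, rigid, an upside-down U: 100 mm long (x axis), 34 wide (y), 22 tall, 0.08 to 0.17 kg, lying legs down on the table. Origin: centre of its underside, z up; either end may lead. Not the silver strip nearby (18 mm wide, 14 tall).
- magazine: Fixed stapler magazine, grey base with a channel along its x, blue housing (62 mm high) at +x. Origin: on the table, on the channel's middle plane; z up. Channel floor at z = 25 mm, 44 wide; side guides flare to 56 apart at z = 34 mm, outsides within y = +-32. Base top, also 25 mm high, runs x = -115 to 115 mm. Black follower at the +x end, red gate at the -x end; the strip goes between.
- rail (a joint): Opening of the rail with the red gate, m: 0 closed, 0.07 fully open; starts nearly open. Red plate 38 mm wide, z = 27 to 72 mm, faces at x = -15 mm and -29 mm (outer) minus this value in the magazine frame; steel cross bar through it, +-41 mm in y, z = 37 to 45. Push it to the magazine's +x to a hard stop: 6 N friction (stays where left) plus up to 4 N of spring.
- follower (a joint): How far the black spring follower is pushed to the magazine's +x, m: 0 at rest, at most 0.035. Block 38 mm wide, z = 26 to 46 mm; its face towards the gate is at x = 60 mm plus this value in the magazine frame. Spring: 1 N at rest, 80 N/m more. About 0.025 with the strip in and the rail closed; without a strip the gate never reaches it.
Things that resemble listed ones, but are neither listed nor needed, are in the scene too. Of the things that look like the copper_strip, take the one that is farthest to the robot's left at the start.

How it is judged:
By the outcome, as a careful person would: the job done as asked, in the order asked, and still so for the second after the job is handed in, with the robot touching nothing.
It also fails if it takes over 48 s, if anything falls off the work surface, if the arm or the gripper's body presses on something with over 40 N, if the wrist force passes 120 N, or if a joint passes its speed limit or range.

ROBOT

A 7-joint arm with a two-finger parallel gripper is mounted at the origin on the work surface. World frame = base frame: x ahead of the robot, y to its left, z up, the work surface at z = 0. Lengths are in m, angles in rad, forces in N, time in s.
With the tool pointing down it reaches from about 0.425 to 1.025 m from the base axis. Payload 9.4 kg.
Tool frame: the origin (TCP) lies where the fingers leave the gripper's body, on its centre line; the fingertips stand 84 mm ahead of it and the grasp point (between the pads) lies 65 mm ahead of it; z points along the fingers, y is the line along which they close (so a half turn about z gives the same grasp; the last joint's range is limited). The gripper opens to 93 mm and grips with 3 to 60 N. Pads are 15 mm wide; open, the fingers measure 128 mm over their backs; the gripper's body (75 mm by 188 mm) begins 65 mm behind the grasp point.
Start: joints at [1.116, 0.599, -0.003, 1.599, 0.002, 0.943, -0.08], TCP at [0.267, -0.674, 0.303] pointing down, gripper open.
Joint ranges: [-2.57, 2.57], [-0.35, 1.97], [-1.29, 1.29], [0.11, 2.56], [-1.05, 4.19], [0.11, 1.86], [-2.63, 2.63]. Speed limits (rad/s): [2.22, 2.22, 3.01, 3.01, 3.14, 3.14, 3.14].

INTERFACE

Orientations are given as a rotation vector (axis times angle).
In Python, from cell import manip gives the robot as it stands. The module is installed in compiled form; this text tells all that it offers.
- The arm moves only by the tool arm_command, never from a script. Its argument "increments" is a list of rows, each a list of 3 entries, a list of its own where there are three numbers: the turn, a rotation vector about the tool's x, y, z in degrees, then the shift along the tool's x, y, z in mm, then the closure in counts, from 0 (fully open) to 255 (shut). In form: [[[ax, ay, az], [tx, ty, tz], hand], ...]. A call has 1 to 20 rows; each row is the pose to reach, as a shift and turn from the pose commanded when the call began, along the tool's axes at that moment; what a row does not reach only later rows make up. A row lasts 1/8 s, in which the tool goes at most 62.5 mm and 10.7 degrees, less where a joint would pass 70% of its speed; a pose out of reach is approached as far as the arm can. A call with a gripper value outside its range is refused whole. The fingers move at their own pace and stop on an object; "grip_force" is the grip in N (left out, the last holds). Time passes only in rows, so rows that repeat a pose let the fingers close. It gives the time, the measured TCP pose, the force, the opening and the grip force at its end, in the units of the state.
- manip.get_state(): the state, without advancing time (a new reading comes with each control period).
- manip.grab_frame(name): name is "side" or "top" or "wrist"; returns a dict with "frame" (400x640x3 uint8, red, green, blue), "depth" (400x640 float32, m along the optical axis (not along the pixel's ray), 0 where there is no reading), "fx", "fy", "cx", "cy" (pixels), "R" (3x3) and "t" (3): a world point X has camera coordinates R X + t; the wrist camera has in their place "hand_eye" (4x4, takes a point from camera to tool coordinates, whose origin is the TCP and whose axes are the flange's). Camera axes: x right, y down, z forward; pixel columns grow to the right and rows downward; lengths in m; the calibration is good to about 2 mm. A picture is of the moment at which its call begins: read the wrist's pose just before it.
- manip.sign_off(): hands the job in; it is judged then, once.
The state is a dict: "time_s": time; "joint_positions": joint angles; "joint_velocities": joint speeds; "joint_efforts": joint torques, N m; "tcp_pos": TCP position; "tcp_rot": TCP orientation; "contact_force": force on the tool from outside, world axes, zero at the start; "wrist_torque": the same for the moment, N m; "gripper_width": finger opening in m; "finger_force": force on a finger pad.
Only numpy, scipy, OpenCV 4.12 (cv2) and the standard library are available. Lean on these libraries where they do the work, as an engineer would, in place of code of your own. Each camera call takes 0.05 s, during which the arm holds its last target. There are 200 camera calls.

## Working session

There is one attempt and no reset: what is moved stays moved. The work goes in short steps, Python scripts to look and compute and a tool call to move; the robot and the scene stay as the last step left them, time stands still between calls to the robot, and variables do not carry over. Pictures are saved under pics/ and viewed, at most 10 in all, crops included, and the job is handed in when it is done.

Besides the shell and the picture viewer there is one more tool, called after ">>>" in YAML: its name, and indented under it one key for each argument. arm_command: Moves the arm, as the interface text tells. Its arguments: {"type":"object","properties":{"increments":{"type":"array"},"grip_force":{"type":"number"}},"required":["increments"]}

```bash
mkdir -p pics; cat > h.py <<'E'
import numpy as np, cv2
from cell import manip
from scipy.spatial.transform import Rotation as Ro
def grab(n):
    s=manip.get_state(); f=manip.grab_frame(n)
    if 'hand_eye' in f:
        T=np.eye(4);T[:3,:3]=Ro.from_rotvec(s['tcp_rot']).as_matrix();T[:3,3]=s['tcp_pos']
        M=T@np.array(f['hand_eye']); f['R']=M[:3,:3].T; f['t']=-f['R']@M[:3,3]
    return f
def cloud(f):
    v,u=np.mgrid[:400,:640]; d=f['depth']
    c=np.stack([(u-f['cx'])/f['fx']*d,(v-f['cy'])/f['fy']*d,d],-1)
    return (c-np.array(f['t']))@np.array(f['R'])
def plane(f,u,v,z):
    R=np.array(f['R']);o=-R.T@np.array(f['t']);r=R.T@np.array([(u-f['cx'])/f['fx'],(v-f['cy'])/f['fy'],1])
    return o+r*(z-o[2])/r[2]
def save(f,n): cv2.imwrite(n,f['frame'][...,::-1])
E
python3 - <<'E'
from h import *
import pickle
for n in('top','side'):
    f=grab(n); save(f,f'pics/{n}0.png'); pickle.dump(f,open(n+'0.pkl','wb'))
    print(n,-np.array(f['R']).T@f['t'],np.array(f['R'])[2], f['fx'])
s=manip.get_state();print(s)
E
```

```text
top [ 0.27634695 -0.20251053  1.03949007] [ 0.18266954  0.02168372 -0.98293522] 396.75276118805317
side [0.23483481 0.43499095 0.81611065] [ 0.1936307  -0.60761866 -0.77026406] 374.5359245575782
{'time_s': 0.1, 'joint_positions': array([ 1.11632951,  0.60005451, -0.00251661,  1.60007257,  0.00178267,
        0.942872  , -0.07975801]), 'joint_velocities': array([ 2.30862055e-03,  9.67150373e-04, -5.61240190e-04, -6.65141529e-04,
       -9.38429478e-05, -5.03428833e-04,  5.83353384e-04]), 'joint_efforts': array([ 5.45468632e-03, -7.66550946e+01,  1.50210600e+00, -2.52938551e+01,
       -5.23533009e-02,  1.35470240e-02,  2.46505817e-05]), 'tcp_pos': array([ 0.26727841, -0.673584  ,  0.30193173]), 'tcp_rot': array([-3.08437315e+00, -5.89724612e-01,  6.15636469e-04]), 'contact_force': array([-0.08436237,  0.57432298, -0.51115412]), 'wrist_torque': array([-0.01117747, -0.02552022, -0.058605  ]), 'finger_force': 0.0, 'gripper_width': 0.09274170689661469}
```

View pics/top0.png

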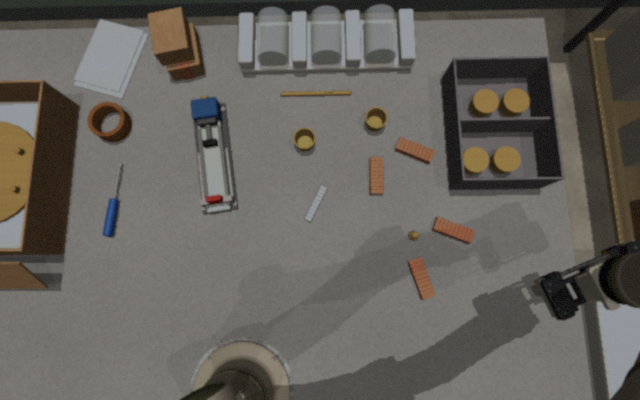

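View pics/side0.png

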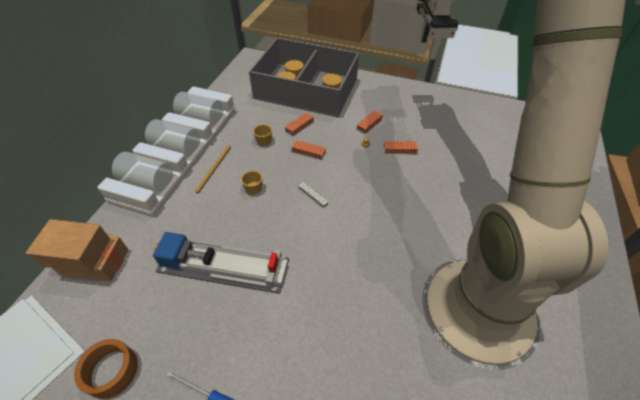

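The top view shows the magazine at (212,155), with its blue housing at (205,110) and red gate at (213,199). The silver strip is at (316,203). The copper candidates are at (376,175), (415,150), (453,230) and (421,279). Robot left is image left, so I'd pick (376,175). Next I'll measure them all and check that choice in a crop.

```bash
cat > m.py <<'E'
from h import *
import pickle
f=pickle.load(open('top0.pkl','rb'));P=cloud(f)
hsv=cv2.cvtColor(f['frame'],cv2.COLOR_RGB2HSV)
m=cv2.inRange(hsv,(3,110,90),(13,255,255)); m[:, :270]=0; m[:120]=0; m[:,500:]=0
n,l,st,c=cv2.connectedComponentsWithStats(m)
k=cv2.morphologyEx(m,cv2.MORPH_CLOSE,np.ones((3,3)))
for ct in cv2.findContours(k,0,2)[0]:
    if cv2.contourArea(ct)<100: continue
    mm=cv2.drawContours(np.zeros_like(m),[ct],-1,255,-1)>0
    z=np.percentile(P[mm][:,2],[50,90])
    w=np.array([plane(f,*p[0],.022)[:2] for p in ct],np.float32)*1000
    print('cand',ct.mean((0,1)).round(),'z',z.round(4),cv2.minAreaRect(w))
# magazine parts
for nm,lo,hi in(('blue',(100,120,40),(125,255,255)),('red',(0,180,100),(4,255,255)),('red2',(174,150,80),(180,255,255))):
    b=cv2.inRange(hsv,lo,hi); b[:,:180]=0;b[:,245:]=0;b[:80]=0;b[220:]=0
    q=P[b>0]
    if len(q): print(nm,len(q),np.median(q,0).round(4),np.percentile(q[:,2],[5,95]).round(3)); 
a=f['frame'][85:225,170:260,::-1];b=f['frame'][125:215,340:450,::-1]
a=cv2.resize(a,None,fx=4,fy=4,interpolation=2);b=cv2.resize(b,None,fx=4,fy=4,interpolation=2)
o=np.zeros((560,800,3),np.uint8);o[:,:360]=a;o[:360,360:]=b;cv2.imwrite('pics/crop.png',o)
E
python3 m.py
```

```text
cand [421. 278.] z [0.0225 0.025 ] ((270.91546630859375, -450.7395935058594), (96.75458526611328, 33.33699035644531), 17.549854278564453)
cand [454. 230.] z [0.0224 0.0245] ((390.7871398925781, -539.3724365234375), (98.47998809814453, 33.22610092163086), 68.02096557617188)
cand [377. 178.] z [0.0225 0.0246] ((536.4344482421875, -347.39459228515625), (31.702600479125977, 95.47329711914062), 88.05999755859375)
cand [415. 150.] z [0.0225 0.0251] ((606.4325561523438, -452.0823974609375), (96.65786743164062, 33.6065788269043), 65.93046569824219)
blue 473 [0.7149 0.1023 0.0618] [0.056 0.065]
red 25 [0.4685 0.0647 0.0718] [0.068 0.075]
red2 3 [0.465  0.0704 0.0677] [0.063 0.071]
```

View pics/crop.png

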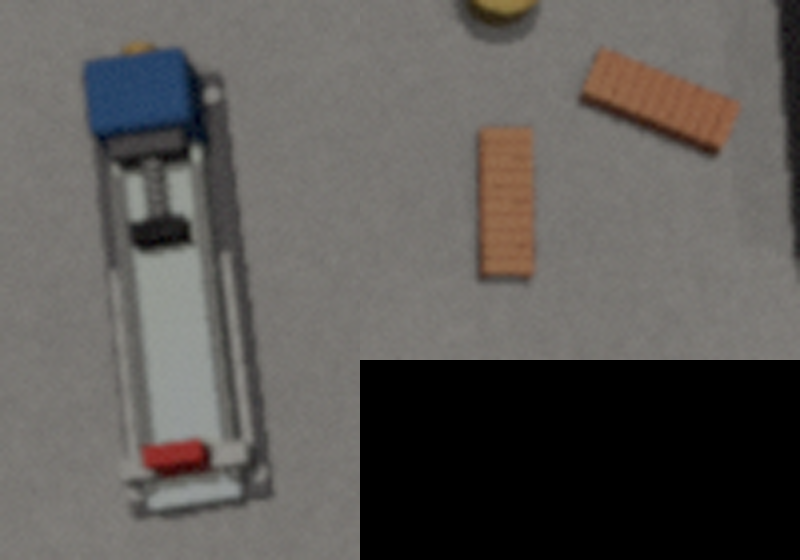

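The chosen strip is the left-most: centre (0.536,-0.347), length along about -2°, 96x32 mm as measured, top at 22.5 mm, all matching the description. The crop shows the copper strip at (505,200), the gate at (175,455) and the black follower at (160,232). The magazine yaw is about 9°. I'll measure the magazine from the wrist camera first, then the strip.

```bash
cat >> h.py <<'E'
def inc(p,yaw,s=None):
    """shift (mm, tool axes) and turn about tool z (deg) to TCP p, tool x at yaw (deg), tool down"""
    s=s or manip.get_state(); R=Ro.from_rotvec(s['tcp_rot']).as_matrix()
    c,q=np.cos(np.radians(yaw)),np.sin(np.radians(yaw))
    G=np.array([[c,q,0],[q,-c,0],[0,0,-1]])
    return (R.T@(np.array(p)-s['tcp_pos'])*1000).round(1), np.degrees(Ro.from_matrix(R.T@G).as_rotvec()).round(2)
E
python3 - <<'E'
from h import *
f=manip.grab_frame('wrist');print(np.array(f['hand_eye']).round(3),f['fx'])
print(inc((.52,.07,.38),8.7))
E
```

```text
[[-0.    -0.967 -0.253  0.07 ]
 [ 1.    -0.     0.    -0.001]
 [-0.001 -0.253  0.967 -0.084]
 [ 0.     0.     0.     1.   ]] 334.1119611510436
(array([ 509.2, -598. ,  -77.3]), array([-7.000e-02,  1.000e-02,  1.295e+01]))
```

>>> arm_command:
  increments:
    - [[0,0,1],[20,-24,-5],0]
    - [[0,0,2],[50,-59,-10],0]
    - [[0,0,3],[85,-100,-20],0]
    - [[0,0,4],[120,-141,-25],0]
    - [[0,0,5],[155,-182,-30],0]
    - [[0,0,6],[190,-223,-35],0]
    - [[0,0,7],[225,-264,-40],0]
    - [[0,0,8],[260,-305,-45],0]
    - [[0,0,9],[295,-346,-50],0]
    - [[0,0,10],[330,-388,-55],0]
    - [[0,0,11],[365,-429,-60],0]
    - [[0,0,12],[400,-470,-65],0]
    - [[0,0,12.5],[435,-511,-70],0]
    - [[0,0,13],[465,-546,-75],0]
    - [[0,0,13],[490,-575,-77],0]
    - [[0,0,13],[509,-598,-77],0]
    - [[0,0,13],[509,-598,-77],0]
    - [[0,0,13],[509,-598,-77],0]

```text
time_s: 2.4
tcp_pos: [0.5196, 0.069, 0.3795]
tcp_rot: [3.132, 0.236, -0.001]
contact_force: [0.6, -0.6, -0.2]
gripper_width: 0.0931
finger_force: 0.0
```

```bash
python3 - <<'E'
from h import *
import pickle
f=grab('wrist');save(f,'pics/w1.png');pickle.dump(f,open('w1.pkl','wb'))
s=manip.get_state();print(s['tcp_pos'],s['time_s'],abs(s['joint_velocities']).max())
E
```

```text
[0.51960578 0.06864238 0.37953357] 2.45 0.007868296847204768
```

View pics/w1.png

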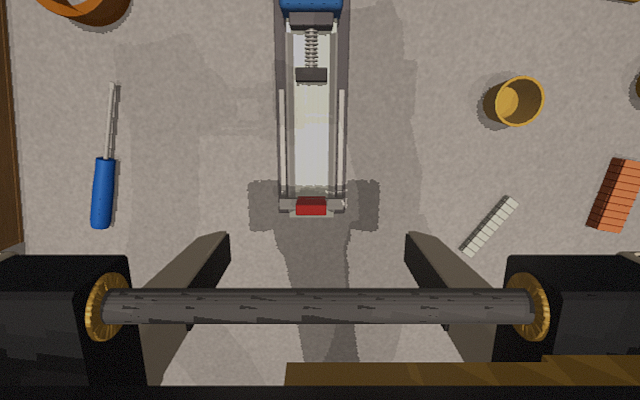

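The wrist view shows the red gate top at (311,202), the follower at (311,75), guide strips at columns 283 and 342, and the blue housing at the top edge. Now I'll measure those.

```bash
cat > mm.py <<'E'
from h import *
import pickle
f=pickle.load(open('w1.pkl','rb'));P=cloud(f);fr=f['frame'];hsv=cv2.cvtColor(fr,cv2.COLOR_RGB2HSV)
r=cv2.inRange(hsv,(0,170,80),(5,255,255))|cv2.inRange(hsv,(174,170,80),(180,255,255))
r[:, :285]=0;r[:,340:]=0;r[:185]=0;r[225:]=0
def pts(b,zlo,zhi): 
    ok=(b>0)&(P[...,2]>zlo)&(P[...,2]<zhi);return P[ok]
q=pts(r,.066,.080);print('red top',len(q),np.median(q,0).round(4))
bw=cv2.boundingRect(r);print('red px',bw)
k=cv2.inRange(hsv,(0,0,0),(180,255,60));k[:, :292]=0;k[:,332:]=0;k[:60]=0;k[90:]=0
g=pts(k,.040,.052);print('fol top',len(g),np.median(g,0).round(4), cv2.boundingRect(k))
d=np.median(g,0)-np.median(q,0);print('yaw',np.degrees(np.arctan2(d[1],d[0])),np.linalg.norm(d[:2]))
# walls per-row: depth profile raised guides at z~.034 -> channel mid
for v in(100,130,160,185):
    row=P[v,262:365];print(v,' '.join(f'{int(1000*z)}' for z in row[::2,2]))
    w=[i for i in range(270,355) if P[v,i,2]>.018]
    a,b=P[v,w[0]],P[v,w[-1]];print(w[0],w[-1],a.round(4),b.round(4),((a+b)/2).round(4))
E
python3 mm.py
```

```text
red top 305 [0.4736 0.0706 0.0736]
red px (296, 197, 30, 18)
fol top 50 [0.6242 0.0853 0.0475] (296, 61, 31, 21)
yaw 5.60377102376985 0.15128219663467685
100 2 1 2 1 1 2 0 9 8 21 20 21 9 34 33 31 27 27 26 26 26 27 26 26 26 27 25 26 28 26 28 27 26 27 28 31 34 34 9 21 21 21 10 2 2 2 1 0 1 1 0 3
280 344 [0.5955 0.1285 0.0211] [0.6077 0.0483 0.0217] [0.6016 0.0884 0.0214]
130 0 0 2 2 2 1 1 3 11 9 22 22 7 35 32 29 29 26 28 27 28 25 26 26 25 26 26 25 26 26 28 27 24 25 28 32 33 8 9 22 20 9 7 1 0 2 3 1 1 1 0 2
281 343 [0.5587 0.1227 0.0212] [0.5708 0.0433 0.0227] [0.5647 0.083  0.022 ]
160 1 0 2 1 1 2 1 0 9 10 22 22 9 33 34 31 29 25 27 25 27 25 26 26 27 27 29 26 28 25 28 26 25 26 29 32 34 10 21 21 20 9 8 1 2 1 2 0 0 1 2 1
281 342 [0.52   0.1179 0.0219] [0.5319 0.0378 0.0208] [0.526  0.0778 0.0214]
185 1 2 1 0 2 2 1 2 1 9 21 21 18 8 36 31 27 26 26 29 25 25 27 26 27 25 27 26 29 26 27 23 25 25 30 33 34 8 21 21 20 8 1 1 1 1 1 1 1 0 2 2
282 342 [0.4864 0.1124 0.0214] [0.4984 0.0321 0.0208] [0.4924 0.0722 0.0211]
```

```bash
python3 - <<'E'
from h import *
import pickle
f=pickle.load(open('w1.pkl','rb'));P=cloud(f)
for v in list(range(62,90,2))+list(range(186,222,2)):
    p=np.median(P[v,305:318],0);print(v,p.round(4),f['frame'][v,311])
s=manip.get_state()
print(inc((.536,-.347,.30),-2,s))
E
```

```text
62 [0.6443 0.0954 0.0274] [171 163 152]
64 [0.6409 0.095  0.0451] [167 160 151]
66 [0.6398 0.0948 0.0271] [175 167 155]
68 [0.6361 0.0943 0.048 ] [75 71 67]
70 [0.6339 0.094  0.0481] [80 73 70]
72 [0.6317 0.0936 0.0476] [83 74 71]
74 [0.6295 0.0933 0.0479] [73 68 65]
76 [0.6275 0.093  0.0476] [72 66 61]
78 [0.6252 0.0927 0.0478] [71 66 61]
80 [0.623  0.0924 0.0475] [54 48 50]
82 [0.6224 0.0926 0.0276] [95 93 87]
84 [0.62   0.0923 0.0272] [118 114 103]
86 [0.6178 0.0919 0.027 ] [194 194 184]
88 [0.6154 0.0916 0.0268] [188 187 176]
186 [0.4923 0.0735 0.0277] [144 137 123]
188 [0.4896 0.0731 0.0268] [128 125 110]
190 [0.4869 0.0727 0.027 ] [110 104  95]
192 [0.4837 0.0723 0.0264] [106 103  93]
194 [0.4812 0.0719 0.0266] [109 105  96]
196 [0.4802 0.0716 0.0338] [90 60 56]
198 [0.48   0.0715 0.0439] [79 52 47]
200 [0.4801 0.0713 0.0539] [88 38 35]
202 [0.4802 0.0711 0.0635] [88 38 36]
204 [0.4799 0.071  0.0724] [89 38 32]
206 [0.4781 0.0707 0.0737] [153  45  41]
208 [0.4755 0.0703 0.0738] [151  44  38]
210 [0.473  0.0699 0.0736] [148  41  39]
212 [0.4702 0.0695 0.0737] [148  42  34]
214 [0.4679 0.0692 0.0736] [147  32  29]
216 [0.4505 0.0674 0.0267] [148 147 132]
218 [0.4394 0.0662 0.0013] [114 106 101]
220 [0.4363 0.0657 0.0014] [113 104  96]
(array([-45.8, 413.4,  79.8]), array([ 0.03,  0.04, 10.58]))
```

>>> arm_command:
  increments:
    - [[0,0,1],[-3,25,5],0]
    - [[0,0,2],[-8,70,14],0]
    - [[0,0,4],[-13,120,23],0]
    - [[0,0,5],[-18,170,33],0]
    - [[0,0,6],[-24,220,42],0]
    - [[0,0,8],[-30,270,52],0]
    - [[0,0,9],[-35,320,62],0]
    - [[0,0,10],[-40,365,71],0]
    - [[0,0,10.5],[-44,400,77],0]
    - [[0,0,10.5],[-46,413,80],0]
    - [[0,0,10.5],[-46,413,80],0]
    - [[0,0,10.5],[-46,413,80],0]

```text
time_s: 3.95
tcp_pos: [0.5365, -0.3443, 0.2999]
tcp_rot: [-3.141, 0.049, -0.0]
contact_force: [0.1, 0.3, -0.4]
gripper_width: 0.0931
finger_force: 0.0
```

```bash
cat > ms.py <<'E'
from h import *
f=grab('wrist');P=cloud(f);save(f,'pics/w2.png')
hsv=cv2.cvtColor(f['frame'],cv2.COLOR_RGB2HSV)
m=cv2.inRange(hsv,(3,110,60),(13,255,255))&np.uint8(255*((P[...,2]>.014)&(P[...,2]<.03)))
m=cv2.morphologyEx(m,cv2.MORPH_CLOSE,np.ones((5,5)))
for ct in cv2.findContours(m,0,2)[0]:
    if cv2.contourArea(ct)<300: continue
    mm=cv2.drawContours(np.zeros_like(m),[ct],-1,255,-1)>0
    w=np.array([plane(f,*p[0],.022)[:2] for p in ct],np.float32)*1000
    print(ct.mean((0,1)).round(),np.median(P[mm],0).round(4),cv2.minAreaRect(w))
s=manip.get_state();print(s['tcp_pos'],s['tcp_rot'],s['time_s'])
E
python3 ms.py
```

```text
[399. 348.] [ 0.3091 -0.4406  0.0233] ((306.7828674316406, -439.5696105957031), (38.66249084472656, 33.19401550292969), 17.777921676635742)
[314. 177.] [ 0.542  -0.3479  0.0237] ((539.5404663085938, -347.5480651855469), (33.41415786743164, 100.45497131347656), 89.01959991455078)
[420. 106.] [ 0.6087 -0.4512  0.0237] ((608.3291625976562, -452.5127258300781), (100.53779602050781, 34.36114501953125), 65.71038055419922)
[ 0.53677114 -0.34407909  0.30008   ] [-3.14074602e+00  4.80485731e-02 -5.74024547e-04] 4.0
```

View pics/w2.png

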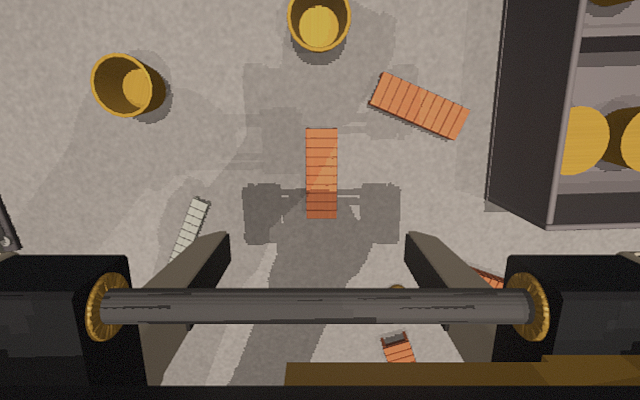

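Strip centre is (0.5395,-0.3475), yaw -1°, 100.5x33.4 mm, top about 23 mm, so it matches. It sits at (321,173) with the finger paths clear. I'll grip only its upper 12 mm, so the fingertips stay above the guides when placing.

```bash
python3 - <<'E'
from h import *
print(inc((.5395,-.3475,.094),-1))
E
```

```text
(array([  2.8,   3.4, 206.1]), array([-0.03, -0.02, -0.75]))
```

>>> arm_command:
  increments:
    - [[0,0,-0.7],[3,3,30],0]
    - [[0,0,-0.7],[3,3,70],0]
    - [[0,0,-0.7],[3,3,110],0]
    - [[0,0,-0.7],[3,3,150],0]
    - [[0,0,-0.7],[3,3,180],0]
    - [[0,0,-0.7],[3,3,198],0]
    - [[0,0,-0.7],[3,3,206],0]
    - [[0,0,-0.7],[3,3,206],0]
    - [[0,0,-0.7],[3,3,206],255]
    - [[0,0,-0.7],[3,3,206],255]
    - [[0,0,-0.7],[3,3,206],255]
    - [[0,0,-0.7],[3,3,206],255]
    - [[0,0,-0.7],[3,3,206],255]
    - [[0,0,-0.7],[3,3,206],255]
    - [[0,0,-0.7],[3,3,206],255]
    - [[0,0,-0.7],[3,3,206],255]
  grip_force: 20

```text
time_s: 6.0
tcp_pos: [0.5394, -0.3486, 0.0937]
tcp_rot: [-3.141, 0.032, 0.0]
contact_force: [-0.7, -0.5, 0.3]
gripper_width: 0.034
finger_force: 20.0
```

>>> arm_command:
  increments:
    - [[0,0,0],[0,0,-15],255]
    - [[0,0,0],[0,0,-45],255]
    - [[0,0,0],[0,0,-80],255]
    - [[0,0,0],[0,0,-110],255]
    - [[0,0,0],[0,0,-120],255]
    - [[0,0,0],[0,0,-120],255]

```text
time_s: 6.75
tcp_pos: [0.5394, -0.3486, 0.2143]
tcp_rot: [3.141, -0.032, 0.001]
contact_force: [-0.7, -0.4, -2.3]
gripper_width: 0.0335
finger_force: 20.0
```

```bash
python3 - <<'E'
from h import *
s=manip.get_state();print(s['gripper_width'],s['finger_force'],s['contact_force'],inc((.551,.081,.18),8.5,s))
f=grab('wrist');save(f,'pics/w3.png')
P=cloud(f);hsv=cv2.cvtColor(f['frame'],cv2.COLOR_RGB2HSV)
zb=s['tcp_pos'][2]-.0937+.022
m=cv2.inRange(hsv,(3,110,60),(13,255,255))&np.uint8(255*(abs(P[...,2]-zb)<.012))
m=cv2.morphologyEx(m,cv2.MORPH_CLOSE,np.ones((5,5)))
for ct in cv2.findContours(m,0,2)[0]:
    if cv2.contourArea(ct)<300: continue
    w=np.array([plane(f,*p[0],zb)[:2] for p in ct],np.float32)*1000
    print(ct.mean((0,1)).round(),np.median(P[m>0][:,2]),zb,cv2.minAreaRect(w),w.min(0),w.max(0))
E
```

```text
0.033545016356632505 19.98719349503517 [-0.69778696 -0.40773973 -2.3018303 ] (array([   2.8, -429.8,   34. ]), array([ 0.03, -0.05, -9.66]))
[316. 333.] 0.14434025118767835 0.14256736919675947 ((494.42266845703125, -346.6430969238281), (33.70051574707031, 11.163450241088867), 88.79977416992188) [ 488.50754 -363.55524] [ 500.3549  -329.86212]
[312. 214.] 0.14434025118767835 0.14256736919675947 ((556.1663208007812, -348.22796630859375), (34.96965789794922, 69.12843322753906), 87.85002899169922) [ 521.53705 -366.1622 ] [ 590.7852 -329.6922]
```

View pics/w3.png

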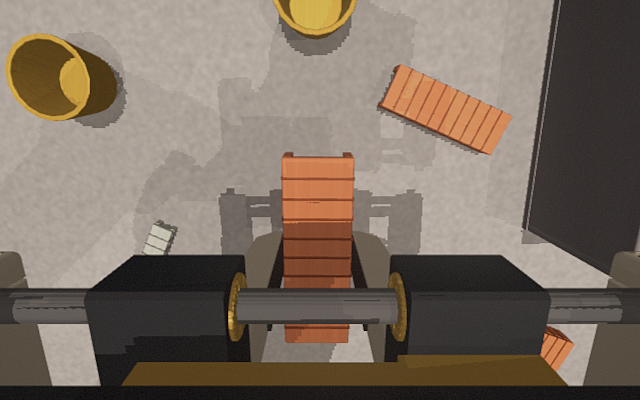

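The picture shows the strip held level and centred between the fingers, spanning rows 155 to 342, with its centre at x = 0.5396. Next I carry it over the magazine.

>>> arm_command:
  increments:
    - [[0,0,0],[0,-20,0],255]
    - [[0,0,-1],[0,-55,0],255]
    - [[0,0,-2],[0,-95,0],255]
    - [[0,0,-3],[0,-140,0],255]
    - [[0,0,-4],[1,-185,0],255]
    - [[0,0,-5],[1,-230,0],255]
    - [[0,0,-6],[2,-275,0],255]
    - [[0,0,-7],[2,-320,5],255]
    - [[0,0,-8],[3,-360,10],255]
    - [[0,0,-9],[3,-395,20],255]
    - [[0,0,-9.7],[3,-420,30],255]
    - [[0,0,-9.7],[3,-430,34],255]
    - [[0,0,-9.7],[3,-430,34],255]
    - [[0,0,-9.7],[3,-430,34],255]

```text
time_s: 8.55
tcp_pos: [0.551, 0.0801, 0.1798]
tcp_rot: [3.132, 0.232, -0.0]
contact_force: [0.5, 0.1, -0.4]
gripper_width: 0.0337
finger_force: 20.0
```

```bash
python3 - <<'E'
from h import *
s=manip.get_state();print(s['tcp_pos'],s['tcp_rot'],s['gripper_width'],inc((.551,.081,.1195),8.5,s))
f=grab('wrist');save(f,'pics/w4.png');P=cloud(f)
# red/follower/guide check
for v in(20,40,60,80,100,120,140,160):
    row=P[v,200:440]; w=[i for i in range(200,440) if .018<P[v,i,2]<.06]
    if w: a,b=P[v,w[0]],P[v,w[-1]];print(v,w[0],w[-1],a.round(4),b.round(4),((a+b)/2).round(4))
E
```

```text
[0.55099366 0.08013794 0.17980187] [ 3.13243790e+00  2.31727400e-01 -3.37560541e-04] 0.033656551367105485 (array([ 0.1, -0.9, 60.3]), array([ 0.03,  0.01, -0.04]))
20 267 365 [0.6704 0.1301 0.0335] [0.6793 0.0696 0.0338] [0.6748 0.0999 0.0337]
40 268 364 [0.6586 0.1279 0.0358] [0.6679 0.0682 0.0337] [0.6633 0.098  0.0347]
60 268 363 [0.6474 0.127  0.0329] [0.656  0.0668 0.0352] [0.6517 0.0969 0.034 ]
80 269 363 [0.6353 0.1248 0.0343] [0.6444 0.0644 0.0329] [0.6398 0.0946 0.0336]
100 270 362 [0.623  0.1228 0.0343] [0.6318 0.063  0.0348] [0.6274 0.0929 0.0345]
120 258 373 [0.6084 0.1314 0.0216] [0.6203 0.0512 0.0212] [0.6144 0.0913 0.0214]
140 259 373 [0.5946 0.1294 0.0211] [0.6066 0.0486 0.0217] [0.6006 0.089  0.0214]
160 260 372 [0.5806 0.127  0.0221] [0.5924 0.0466 0.0217] [0.5865 0.0868 0.0219]
```

View pics/w4.png

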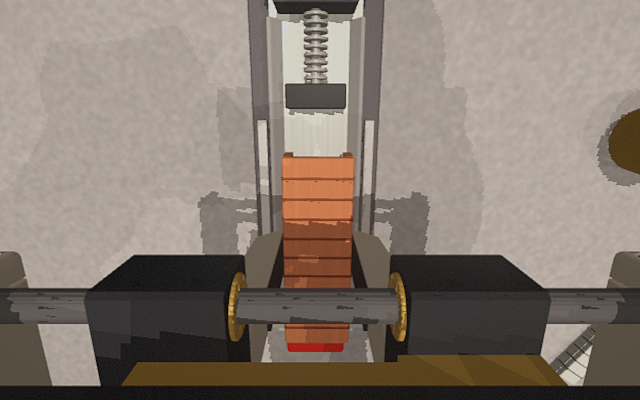

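The view shows the strip at columns 283–353, over the channel and aligned with it. The follower is ahead at row 97 and the gate behind at row 347, so there is room at both ends. Lowering slowly now.

>>> arm_command:
  increments:
    - [[0,0,0],[0,-1,12],255]
    - [[0,0,0],[0,-1,26],255]
    - [[0,0,0],[0,-1,38],255]
    - [[0,0,0],[0,-1,47],255]
    - [[0,0,0],[0,-1,53],255]
    - [[0,0,0],[0,-1,57],255]
    - [[0,0,0],[0,-1,59],255]
    - [[0,0,0],[0,-1,59.5],255]
    - [[0,0,0],[0,-1,59.5],255]

```text
time_s: 9.72
tcp_pos: [0.551, 0.0822, 0.1204]
tcp_rot: [-3.133, -0.234, -0.0]
contact_force: [0.4, 0.7, -0.5]
gripper_width: 0.034
finger_force: 20.0
```

>>> arm_command:
  increments:
    - [[0,0,0],[0,0,0],130]
    - [[0,0,0],[0,0,0],110]
    - [[0,0,0],[0,0,0],90]
    - [[0,0,0],[0,0,0],90]
    - [[0,0,0],[0,0,0],90]
    - [[0,0,0],[0,0,-20],90]
    - [[0,0,0],[0,0,-50],90]
    - [[0,0,0],[0,0,-90],90]
    - [[0,0,0],[0,0,-115],90]
    - [[0,0,0],[0,0,-120],90]
    - [[0,0,0],[0,0,-120],90]

```text
time_s: 11.1
tcp_pos: [0.5508, 0.0822, 0.2399]
tcp_rot: [3.133, 0.234, -0.0]
contact_force: [0.5, 0.0, -0.6]
gripper_width: 0.0598
finger_force: 0.0
```

```bash
cat > mp.py <<'E'
import sys
from h import *
n=sys.argv[1]
s=manip.get_state();print(s['tcp_pos'],s['gripper_width'],s['time_s'])
f=grab('wrist');P=cloud(f);save(f,f'pics/{n}.png')
hsv=cv2.cvtColor(f['frame'],cv2.COLOR_RGB2HSV)
m=cv2.inRange(hsv,(3,90,50),(16,255,255))&np.uint8(255*((P[...,2]>.035)&(P[...,2]<.06)))
m=cv2.morphologyEx(m,cv2.MORPH_CLOSE,np.ones((5,5)))
for ct in cv2.findContours(m,0,2)[0]:
    if cv2.contourArea(ct)<300: continue
    mm=cv2.drawContours(np.zeros_like(m),[ct],-1,255,-1)>0
    w=np.array([plane(f,*p[0],.047)[:2] for p in ct],np.float32)*1000
    print(ct.mean((0,1)).round(),'z',np.percentile(P[mm][:,2],[10,50,90]).round(4),cv2.minAreaRect(w))
r=cv2.inRange(hsv,(0,170,60),(4,255,255))|cv2.inRange(hsv,(174,170,60),(180,255,255))
q=P[(r>0)&(abs(P[...,2]-.073)<.004)]
if len(q):print('gate top',len(q),np.median(q,0).round(4),q.min(0).round(4),q.max(0).round(4))
for y in ((.431,.064,.150),(.4305,.063,.121)): print(inc(y,8.5,s))
E
python3 mp.py w5
```

```text
[0.55077264 0.08220896 0.23988019] 0.059845384907248396 11.1
[320. 275.] z [0.0381 0.0482 0.057 ] ((479.22265625, 71.31951141357422), (12.975292205810547, 38.3570671081543), 8.5252103805542)
[320. 181.] z [0.0478 0.0487 0.0496] ((551.4205322265625, 82.87055969238281), (100.21168518066406, 34.08598327636719), 8.411152839660645)
gate top 108 [0.4799 0.0711 0.0708] [0.4769 0.0539 0.069 ] [0.4828 0.0889 0.0733]
(array([-121.1,    0.2,   89.9]), array([0.  , 0.01, 0.05]))
(array([-121.8,    1.1,  118.9]), array([0.  , 0.01, 0.05]))
```

View pics/w5.png

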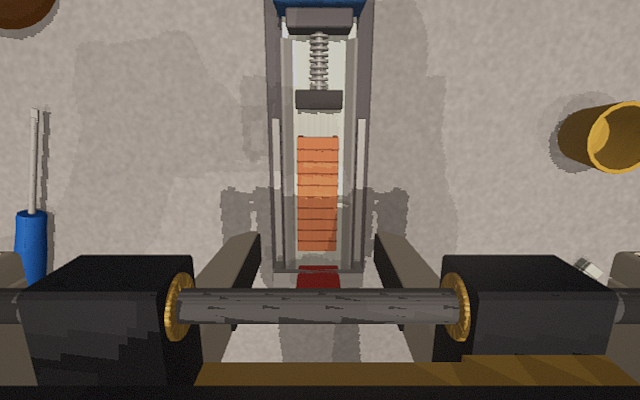

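The strip lies flat in the channel: yaw 8.4°, centre (0.551,0.083), top within 1.5 mm of 47 mm, between the follower (row 99) and the gate (row 275). Next I bring the closed fingers behind the gate and push.

>>> arm_command:
  increments:
    - [[0,0,0],[-20,1,0],255]
    - [[0,0,0],[-55,1,0],255]
    - [[0,0,0],[-90,1,0],255]
    - [[0,0,0],[-105,1,0],255]
    - [[0,0,0],[-105,1,0],255]
    - [[0,0,0],[-105,1,25],255]
    - [[0,0,0],[-105,1,60],255]
    - [[0,0,0],[-105,1,90],255]
    - [[0,0,0],[-105,1,110],255]
    - [[0,0,0],[-105,1,119],255]
    - [[0,0,0],[-105,1,119],255]
    - [[0,0,0],[-105,1,119],255]

```text
time_s: 12.65
tcp_pos: [0.4478, 0.0657, 0.1217]
tcp_rot: [-3.133, -0.234, -0.002]
contact_force: [-0.6, -1.0, 0.0]
gripper_width: 0.0006
finger_force: 0.0
```

```bash
python3 - <<'E'
from h import *
s=manip.get_state();print(s['contact_force'],s['gripper_width'],inc((.447,.0656,.121),8.5,s),inc((.527,.0774,.121),8.5,s))
E
```

```text
[-0.603989   -0.96650629  0.03891528] 0.0006295039235485256 (array([-0.8,  0. ,  0.7]), array([-0.  , -0.06,  0.04])) (array([80. ,  0.2,  0.8]), array([-0.  , -0.06,  0.04]))
```

>>> arm_command:
  increments:
    - [[0,0,0],[4,0,0],255]
    - [[0,0,0],[8,0,0],255]
    - [[0,0,0],[12,0,0],255]
    - [[0,0,0],[17,0,0],255]
    - [[0,0,0],[22,0,0],255]
    - [[0,0,0],[27,0,0],255]
    - [[0,0,0],[32,0,0],255]
    - [[0,0,0],[37,0,0],255]
    - [[0,0,0],[42,0,0],255]
    - [[0,0,0],[47,0,0],255]
    - [[0,0,0],[52,0,0],255]
    - [[0,0,0],[57,0,0],255]
    - [[0,0,0],[62,0,0],255]
    - [[0,0,0],[66,0,0],255]
    - [[0,0,0],[70,0,0],255]
    - [[0,0,0],[70,0,0],255]

```text
time_s: 14.65
tcp_pos: [0.514, 0.0754, 0.121]
tcp_rot: [3.132, 0.234, -0.009]
contact_force: [-7.5, -1.3, 5.7]
gripper_width: 0.0006
finger_force: 3.9
```

>>> arm_command:
  increments:
    - [[0,0,0],[3,0,0],255]
    - [[0,0,0],[6,0,0],255]
    - [[0,0,0],[9,0,0],255]
    - [[0,0,0],[11,0,0],255]
    - [[0,0,0],[13,0,0],255]
    - [[0,0,0],[15,0,0],255]
    - [[0,0,0],[16,0,0],255]
    - [[0,0,0],[17,0,0],255]
    - [[0,0,0],[17,0,0],255]

```text
time_s: 15.78
tcp_pos: [0.5259, 0.0771, 0.1207]
tcp_rot: [3.13, 0.234, -0.025]
contact_force: [-21.7, -1.9, 16.1]
gripper_width: 0.0006
finger_force: 11.1
```

>>> arm_command:
  increments:
    - [[0,0,0],[1.5,0,0],255]
    - [[0,0,0],[3,0,0],255]
    - [[0,0,0],[3,0,0],255]

```text
time_s: 16.15
tcp_pos: [0.5263, 0.0771, 0.1205]
tcp_rot: [3.129, 0.234, -0.033]
contact_force: [-28.5, -2.0, 22.3]
gripper_width: 0.0006
finger_force: 15.0
```

It has reached the hard stop: 3 mm more command gave only 0.4 mm of travel. Backing off and checking.

>>> arm_command:
  increments:
    - [[0,0,0],[-5,0,0],255]
    - [[0,0,0],[-14,0,0],255]
    - [[0,0,0],[-30,0,0],255]
    - [[0,0,0],[-35,0,-10],255]
    - [[0,0,0],[-35,0,-45],255]
    - [[0,0,0],[-35,0,-90],255]
    - [[0,0,0],[-35,0,-140],255]
    - [[0,0,0],[-35,0,-180],255]
    - [[0,0,0],[-35,0,-200],255]
    - [[0,0,0],[-35,0,-200],255]
    - [[0,0,0],[-35,0,-200],255]

```text
time_s: 17.52
tcp_pos: [0.5013, 0.0737, 0.3208]
tcp_rot: [3.133, 0.234, -0.001]
contact_force: [-0.3, -0.0, -0.8]
gripper_width: 0.0002
finger_force: 0.0
```

```bash
python3 mp.py w6; python3 - <<'E'
from h import *
f=grab('wrist');P=cloud(f)
ax=np.array([.9890,.1478]);h=np.array([-ax[1],ax[0]]);o=np.array([.4924,.0722])
x=P[...,:2]-o;s=x@ax*1000;l=x@h*1000;z=P[...,2]*1000
for a in range(-60,180,3):
    k=(abs(l)<10)&(s>=a)&(s<a+3)&(z>-5)&(z<120)
    if k.sum()>5:print(a,np.median(z[k]).round(1),end=' | ')
E
```

```text
[0.50129966 0.07372906 0.32082367] 0.00017063175730168845 17.525
[314.  69.] z [0.0478 0.0488 0.0498] ((597.1242065429688, 89.39303588867188), (99.964599609375, 34.743228912353516), 8.529922485351562)
gate top 514 [0.5414 0.0806 0.0735] [0.5326 0.0622 0.0698] [0.55   0.0987 0.076 ]
(array([-70.9,  -0.8, 170.9]), array([0.  , 0.02, 0.05]))
(array([-7.150e+01,  1.000e-01,  1.999e+02]), array([0.  , 0.02, 0.05]))
-60 1.6 | -57 1.7 | -54 1.7 | -45 26.7 | -42 26.5 | -39 26.7 | -36 26.7 | -33 26.4 | -30 26.7 | -27 26.8 | -24 26.8 | -21 26.4 | -18 26.5 | -15 26.2 | -12 26.8 | -9 26.7 | -6 26.5 | -3 26.7 | 0 26.6 | 3 26.5 | 6 26.5 | 9 26.9 | 12 26.7 | 15 26.6 | 18 26.6 | 21 26.7 | 24 27.1 | 27 26.6 | 30 26.8 | 33 26.5 | 36 26.3 | 42 73.3 | 45 73.7 | 48 73.6 | 51 73.9 | 54 72.0 | 57 48.9 | 60 48.6 | 63 48.7 | 66 49.0 | 69 49.0 | 72 48.7 | 75 48.8 | 78 49.0 | 81 48.8 | 84 49.0 | 87 48.8 | 90 48.8 | 93 48.7 | 96 48.8 | 99 48.6 | 102 48.7 | 105 48.9 | 108 48.9 | 111 48.8 | 114 48.9 | 117 48.9 | 120 48.7 | 123 48.8 | 126 49.2 | 129 48.7 | 132 48.8 | 135 49.2 | 138 48.9 | 141 48.6 | 144 49.1 | 147 48.8 | 150 48.7 | 153 48.8 | 156 48.0 | 159 47.6 | 162 47.8 | 165 47.8 | 168 48.0 | 171 45.4 | 174 41.3 | 177 41.9 |
```

View pics/w6.png

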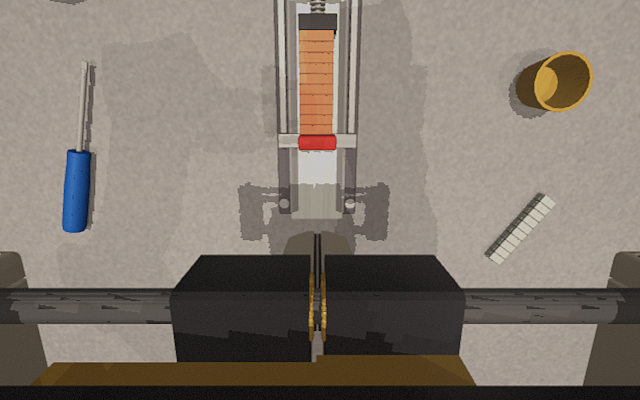

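The gate at (317,142) is home: its outer face is at about -28 mm in the magazine frame and must be -29. The strip is flat between gate and follower, and the follower is pushed back about 25 mm.

```bash
python3 -c "from cell import manip;print(manip.sign_off())"
```

```text
the job is handed in; nothing more can be done
None
```

The left-most copper strip lies flat in the magazine channel, the red gate is pushed to its hard stop with the strip pressed against the follower, and the job was handed in at about 17.6 s with the arm clear.

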